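Start the data logger and snap its cap shut

ROBOT

A 7-joint arm with a two-finger parallel gripper is mounted at the origin on the work surface. World frame = base frame: x ahead of the robot, y to its left, z up, the work surface at z = 0. Lengths are in m, angles in rad, forces in N, time in s.
With the tool pointing down it reaches from about 0.425 to 0.95 m from the base axis. Payload 16.7 kg.
Tool frame: the origin (TCP) lies on the centre line of the jaws, within the pads' length; the fingertips stand 14 mm ahead of it and the grasp point (between the pads) lies 5 mm behind it (bot.nose_length is the distance from the TCP to the fingertips, in m); z points along the fingers, y is the line along which they close (so a half turn about z gives the same grasp; the last joint's range is limited). The gripper opens to 94 mm and grips with 3 to 60 N. Pads are 16 mm wide; open, the fingers measure 119 mm over their backs; the gripper's body (75 mm by 177 mm) begins 78 mm behind the grasp point.
Start: joints at [-1.373, 0.426, 0.074, 1.606, -0.034, 1.111, -0.067], TCP at [0.23, 0.635, 0.219] pointing down, gripper open.
Joint ranges: [-2.85, 2.85], [-0.5, 2.14], [-1.23, 1.37], [0.21, 2.46], [-1.02, 4.16], [0.16, 2.05], [-2.73, 2.73]. Speed limits (rad/s): [1.89, 1.89, 2.39, 2.39, 3.01, 3.01, 3.01].

INTERFACE

Orientations are given as a unit quaternion [w, x, y, z].
In Python, from plant import bot gives the robot as it stands. Calls block until the motion is done:
- bot.reach(position, orientation): joint-space move of the TCP to a pose.
- bot.servo_line(position, orientation=None, rate=0.15): straight line of the TCP; orientation=None keeps the orientation; rate is the mean speed in m/s.
- bot.goto_joints(angles): joint-space move.
- bot.open_gripper() and bot.clamp(force=None): open the fingers fully, or close them until they stop; force is the grip in N (None keeps the last).
- bot.wait(seconds).
- bot.ik(position, orientation): joint angles nearest the present ones, or None.
- bot.sense(): the state.
- bot.capture(name): name is "side" or "top"; returns the picture (400x640x3 uint8, red, green, blue); there is no depth.
- bot.camera_model(name): a dict with "fovy" (degrees; the focal length in pixels is half the picture's height over the tangent of half this angle, whatever the lens; pixels are square), "cx", "cy" (the principal point, pixels), "xyz" and "rotation" of the camera in the world. Camera axes: x right, y up, looking along -z (the intrinsics and any distortion apply to the point x, -y, -z); pixel columns grow to the right and rows downward; lengths in m; the calibration is good to about 2 mm. A picture is of the moment at which its call begins. camera_model takes no time and is no camera call.
A pose or a line that the arm cannot do raises bot.MotionError and nothing moves.
- bot.job_done(): hands the job in; it is judged then, once.
The state is a dict: "t": time; "joint_pos": joint angles; "dq": joint speeds; "effort": joint torques, N m; "ee_pos": TCP position; "tcp_rot": TCP orientation; "force": force on the tool from outside, world axes, zero at the start; "ft_torque": the same for the moment, N m; "finger_gap": finger opening in m; "grip_force": force on a finger pad.
Only numpy, scipy, OpenCV 4.12 (cv2) and the standard library are available. Lean on these libraries where they do the work, as an engineer would, in place of code of your own. Each camera call takes 0.05 s, during which the arm holds its last target. There are 200 camera calls.

TASK

Start the data logger: pick up the stylus from its stand, push the recessed button in the logger's neck all the way down with it, then put the stylus back upright in its stand and let go of it. Then fit the snap cap over the neck, press it down until it clicks home, and keep pressing: finish with the gripper still on the cap, pushing it firmly down into the springy seal. Leave the other things on the bench where they are.

Things in the scene. Friction and masses are not known exactly. Their poses are not given: they have to be found in the camera images.
- logger: Data logger, fixed to the bench: grey plastic box 100 x 80 x 32 mm with a 54 mm round collar on top (up to 44 mm), on that a black rubber seal ring (49 mm across, top at 50 mm); through it an upright neck, 34 mm across, top rounded and at 72 mm. Four sprung steel nubs, 8 mm above the seal, stand out 3 mm from the neck's side. Origin: underside centre; z up, along the neck's axis.
- neck_top (a point): Centre of the top of the logger's neck, 72 mm above the bench. The neck has a straight round bore 14 mm across; the start button lies in it, too deep for a finger.
- button_top (a point): Centre of the top of the start button (white, 12 mm across, in the neck's bore). Unpressed it lies 6 mm below the top of the neck; it moves down with the button.
- start_button (a joint): Travel of the start button, in m: 0 up, 0.003 all the way down. It springs back up; it starts to move at 1.4 N and is fully down at 4 N.
- seat (a point): Centre of the top of the logger's seal ring when nothing presses on it, 50 mm above the bench, 22 mm below the top of the neck, on the neck's axis; fixed in the logger.
- seal (a joint): How far the springy seal ring is squeezed down, in m: 0 free, 0.003 at its hard stop. It starts to move at 1 N; 1.5 mm takes 7 N and the stop is reached at 13 N. The pull of the snapped cap alone squeezes it by less than 0.7 mm.
- cap: Snap cap, loose, grey plastic, mouth down on the bench: a straight round cap 48 mm across and 30 mm high, flat on top, about 30 g, with a rounded bead inside its mouth (opening 36 mm, hollow 27 mm deep). Origin: centre of its mouth's lower edge; z up, to the flat top. It goes on the neck in any turn about its axis.
- cap_top (a point): Centre of the cap's flat top, 30 mm above its origin. Lowered over the neck, the cap rests on the nubs with its origin about 10 mm above the seat. On from there takes a push that rises to about 13 N, then drops sharply (the click) at about 5 mm above the seat. Home, the origin is at the seat, and pressed firmly up to 3 mm below.
- stylus: Stylus, loose, metal, 100 mm long, 40 g, standing upright in the stand. From its origin (centre of the underside of a 22 mm round flange 4 mm thick, which rests on the stand) a round 16 mm grip reaches up to 50 mm and a 6 mm round shaft reaches down to 50 mm below. z points from tip to grip.
- stylus_tip (a point): The rounded lower tip of the stylus, 50 mm below the stylus's origin.
- stand: Stylus stand, fixed to the bench: a wooden block 60 x 60 mm, 55 mm high, with one upright hole in its top. Origin: underside centre.
- stand_hole (a point): Centre of the mouth of the stand's hole, at the block's top, 55 mm above the bench: 10 mm across with a 3 mm chamfer round it, 53 mm deep. The put-back stylus hangs in it by the flange, its origin at this point.
- petri_dish: Bystander: shut clear petri dish, 94 mm across, 16 mm high.
- magnifier: Bystander: hand lens lying flat, 52 mm ring, 9 mm high; the origin is the ring's centre, the handle reaches 108 mm to its -x.
- dropper_bottle: Bystander: amber bottle, 38 mm across, 85 mm high.
- beaker: Bystander: glass beaker, 68 mm across, 90 mm high.
- slide_box: Bystander: box of slides, 102 x 47 x 36 mm.
- pencil_case: Bystander: blue pencil case, 200 x 70 x 50 mm.
- jar_lid: Bystander: flat metal jar lid, a solid disc 64 mm across and 13 mm high; not the cap.
Mind the look-alikes: they are no part of the job. There is more than one size of the cap; the one meant has the size given above.

How it is judged:
By the outcome, as a careful person would: the job done as asked, in the order asked, and still so for the second after the job is handed in, while the arm keeps its last pose, push and grip.
It also fails if it takes over 72 s, if anything falls off the work surface, if the arm or the gripper's body presses on something with over 40 N, if the wrist force passes 120 N, or if a joint passes its speed limit or range.

## Working session

There is one attempt and no reset: what is moved stays moved. The work goes in short steps, each a Python script; the robot and the scene stay as the last script left them, time stands still between calls to the robot, and variables do not carry over. Pictures are saved under pics/ and viewed, at most 10 in all, crops included, and the job is handed in when it is done.

```bash
ls; mkdir -p pics
python3 - <<'E'
from plant import bot
import cv2
for n in("top","side"):
    cv2.imwrite(f"pics/{n}0.png",bot.capture(n)[:,:,::-1]); print(bot.camera_model(n))
s=bot.sense();print(s["t"],s["tcp_rot"],s["ee_pos"],s["force"])
E
```

```text
pics
{'fovy': 43.8635137468801, 'cx': 320.4072240375333, 'cy': 191.09843774851495, 'xyz': array([0.22536645, 0.00539366, 1.68905282]), 'rotation': array([ 0.72560901,  0.07626312, -0.0711579 , -0.6801559 ])}
{'fovy': 50.520406188328835, 'cx': 317.47818772920385, 'cy': 204.40337748796216, 'xyz': array([ 0.30319156, -0.73063064,  1.01254602]), 'rotation': array([ 0.92136835,  0.34850958, -0.06520146, -0.15928025])}
0.1 [-5.58711469e-05  1.73044560e-01  9.84913828e-01 -5.73105633e-04] [0.22996749 0.63420815 0.21884719] [-0.1293092   0.02556576 -0.55130635]
```

View pics/top0.png

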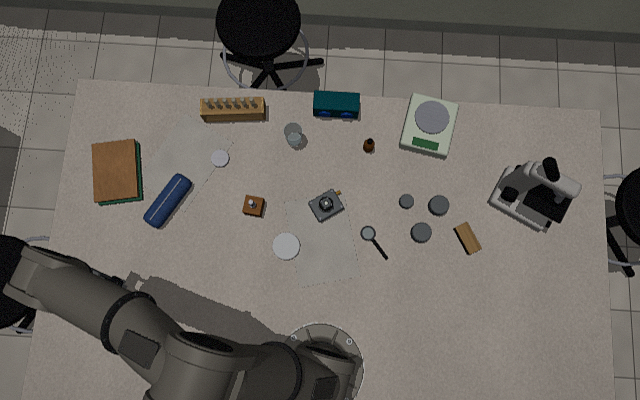

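View pics/side0.png

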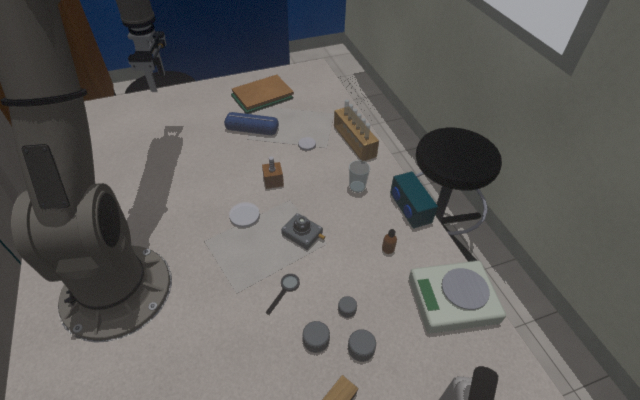

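Candidates for the cap: the small grey disc at top (406,201) / side (347,306), and the larger grey ones at top (438,205) and (421,232). At about 3.4 mm/px, 48 mm is about 14 px, which fits (406,201). The white discs at (220,158) and (286,246) are a lid-like disc and the petri dish. The stand with the stylus is at top (253,206) / side (272,173), and the logger is at top (326,205) / side (302,229). One close crop sheet will check this.

```bash
cat > h.py <<'E'
import numpy as np,cv2
from plant import bot
from scipy.spatial.transform import Rotation as R
def cam(n):
    m=bot.camera_model(n);f=200/np.tan(np.radians(m["fovy"])/2);q=m["rotation"]
    return f,m["cx"],m["cy"],np.array(m["xyz"]),R.from_quat([q[1],q[2],q[3],q[0]]).as_matrix()
def proj(n,P):
    f,cx,cy,c,M=cam(n);p=M.T@(np.array(P)-c);return np.array([cx+f*p[0]/-p[2],cy+f*p[1]/p[2]])
def atz(n,u,v,z):
    f,cx,cy,c,M=cam(n);d=M@np.array([(u-cx)/f,-(v-cy)/f,-1]);return c+d*(z-c[2])/d[2]
def sheet(items,out,w=44,h=48,k=6):
    im={n:bot.capture(n)[:,:,::-1] for n in {i[0] for i in items}}
    T=[]
    for n,x,y in items:
        t=cv2.resize(im[n][y-h//2:y+h//2,x-w//2:x+w//2],None,fx=k,fy=k,interpolation=cv2.INTER_CUBIC)
        for j in range(0,w,10):cv2.line(t,(j*k,0),(j*k,6),(0,0,255),1);cv2.putText(t,str(x-w//2+j),(j*k+1,16),0,.35,(0,0,255))
        for j in range(0,h,10):cv2.line(t,(0,j*k),(6,j*k),(0,0,255),1);cv2.putText(t,str(y-h//2+j),(7,j*k+4),0,.35,(0,0,255))
        T.append(t)
    m=len(T)//2 if len(T)>3 else len(T)
    cv2.imwrite(out,np.vstack([np.hstack(T[i:i+m]) for i in range(0,len(T),m)]))
E
python3 - <<'E'
from h import *
sheet([("top",253,206),("top",326,205),("top",416,212),("side",272,173),("side",302,229),("side",347,310)],"pics/s1.png")
print(atz("top",406,201,.03),atz("side",347,303,.03),atz("top",253,205,.1),atz("side",272,160,.1),atz("top",326,203,.07),atz("side",302,222,.07))
print(atz("top",325,360,0))
E
```

```text
[ 0.56088548 -0.26367414  0.03      ] [ 0.56347605 -0.25847459  0.03      ] [0.50137781 0.24364445 0.1       ] [0.51280251 0.25128218 0.1       ] [0.52892538 0.00725224 0.07      ] [0.52961381 0.0031889  0.07      ]
[ 0.02512605 -0.02169515  0.        ]
```

View pics/s1.png

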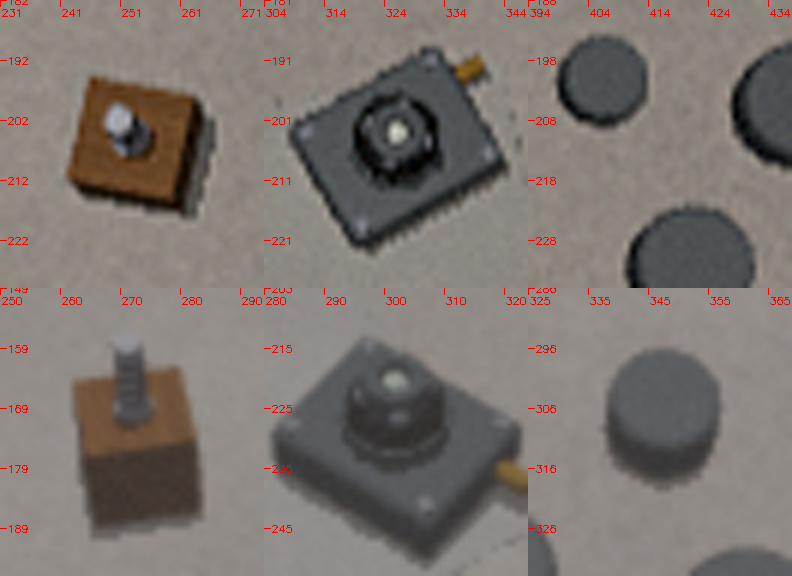

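The crops show a 15 px (about 50 mm) cap at top (406,200.5) / side (347.3,303.8). The two bigger discs are clearly larger, so the small one is the cap. The stylus top is at top (250.3,201.1) / side (270.8,157.2), and the button at top (325.7,202.5) / side (301.3,219.8). Next I'll check how well the two cameras agree.

Run:
```python
from h import *
np.set_printoptions(precision=4,suppress=True)
for nm,a,b,z in [("stylus",(250.3,201.1),(270.8,157.2),.105),("stand top",(253.2,204.4),(271,170.5),.055),("button",(325.7,202.5),(301.3,219.8),.066),("cap",(406,200.5),(347.3,303.8),.03)]:
    A=atz("top",*a,z);B=atz("side",*b,z);print(nm,A[:2],B[:2],(A-B)[:2]*1e3)
# stand corners top face from pics: side length check
c=[(231+92/6,182+78/6),(231+201/6,182+98/6),(231+70/6,182+179/6)]
c=[atz("top",*p,.055)[:2] for p in c];print(c,np.linalg.norm(c[1]-c[0]),np.linalg.norm(c[2]-c[0]))
```

```text
stylus [0.5128 0.2528] [0.5116 0.2597] [ 1.1381 -6.9136]
stand top [0.5113 0.2499] [0.5064 0.2524] [ 4.8208 -2.5101]
button [0.5313 0.0084] [0.5313 0.0147] [ 0.0414 -6.3866]
cap [ 0.5626 -0.2636] [ 0.5633 -0.2608] [-0.7158 -2.788 ]
[array([0.5417, 0.2759]), array([0.5343, 0.214 ]), array([0.4839, 0.2826])] 0.062318103583999924 0.058213369229780855
```

The cameras disagree by up to 7 mm, probably lens distortion. I'll hover over the stylus, where the known fingertip positions calibrate the local error.

Run:
```python
from h import *
np.set_printoptions(precision=4,suppress=True)
print(bot.nose_length)
bot.reach([.512,.255,.16],[0,0,1,0])
s=bot.sense();print(s["t"],s["ee_pos"],s["tcp_rot"],s["finger_gap"],s["joint_pos"])
p=np.array(s["ee_pos"])
for n in("top","side"):
    print(n,[proj(n,p+[0,d,-.014]) for d in(-.047,0,.047)])
sheet([("top",251,198),("side",270,150)],"pics/s2.png",64,60,6)
```

```text
0.014
1.9417 [0.5117 0.2561 0.1601] [ 0.     -0.0006  1.      0.0002] 0.09423093917929788 [-0.7503  0.325   0.2126  1.9087 -0.0854  0.9162  1.0755]
top [array([262.2288, 199.8587]), array([247.4344, 198.9174]), array([232.6523, 197.9769])]
side [array([274.3678, 157.7186]), array([270.1744, 148.0182]), array([266.164 , 138.7409])]
```

View pics/s2.png

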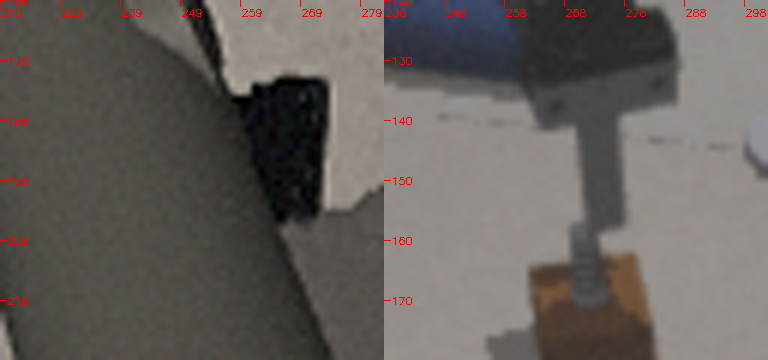

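The side view puts the near fingertip at (275.0,158.3) against a predicted (275.5,160.3). The side camera's 6 mm y bias explains the mismatch, so I trust the top camera. I'll grip along y, then again along x, so the stylus is centred both ways, and watch the forces.

Run:
```python
from h import *
np.set_printoptions(precision=4,suppress=True)
def st(l):
    s=bot.sense();print(l,round(s["t"],2),s["ee_pos"],"F",s["force"],"T",s["ft_torque"],"gap",round(s["finger_gap"],4),"g",s["grip_force"])
x,y=.5125,.2525
bot.servo_line([x,y,.081],rate=.1); st("down")
bot.clamp(5); bot.wait(.2); st("y-grip")
bot.open_gripper()
q=[0,2**-.5,2**-.5,0]
print(bot.ik([x,y,.081],q),bot.ik([x,y,.081],[0,-2**-.5,2**-.5,0]))
bot.servo_line([x,y,.081],q) ; st("rot")
bot.clamp(5); bot.wait(.2); st("x-grip")
sheet([("top",251,200),("side",270,150)],"pics/s3.png",64,60,6)
```

```text
down 2.98 [0.5128 0.2527 0.0815] F [-0.1542  0.6037 -0.1364] T [ 0.0497  0.0541 -0.0213] gap 0.0938 g 0.0
y-grip 4.37 [0.5128 0.2539 0.0814] F [-0.7227  5.4898  1.5204] T [1.5811 0.0315 0.0066] gap 0.0172 g 5.026931092143059
[-1.0191  0.4827  0.5751  1.9846 -0.3682  0.7773 -0.2296] [-0.4252  0.4286 -0.1804  1.949   0.107   0.773   2.4753]
rot 7.33 [0.5125 0.2525 0.081 ] F [0.6654 0.6383 0.8493] T [-0.0689  0.0905 -0.0746] gap 0.094 g 0.0
x-grip 8.7 [0.5125 0.2526 0.081 ] F [ 0.5898  0.1037 -0.1821] T [0.0496 0.0352 0.0004] gap 0.0158 g 4.998839199542999
```

The y-grip showed the stylus sits farther toward +y; x is fine. I'll regrip along y at a corrected position.

```bash
cat >> h.py <<'E'
np.set_printoptions(precision=4,suppress=True)
def st(l):
    s=bot.sense();print(l,round(s["t"],2),s["ee_pos"],"F",s["force"],"T",s["ft_torque"],"gap",round(s["finger_gap"],4),"g",round(s["grip_force"],1));return s
E
python3 - <<'E'
from h import *
bot.open_gripper()
x,y=.5125,.2565
bot.servo_line([x,y,.081],[0,0,1,0],rate=.15); st("rot")
bot.clamp(5); bot.wait(.2); st("y-grip")
E
```

```text
rot 11.78 [0.5125 0.2565 0.081 ] F [ 0.3369 -0.1304  0.208 ] T [ 0.0234 -0.0073  0.0061] gap 0.094 g 0.0
y-grip 13.15 [0.5125 0.2565 0.081 ] F [ 0.1274 -0.4729 -0.6071] T [-0.0305 -0.0199 -0.0138] gap 0.0156 g 5.0
```

Run:
```python
from h import *
bot.clamp(25)
bot.servo_line([.5125,.2565,.165],rate=.15); st("lift")
bot.servo_line([.5313,.0115,.165],[0,0,1,0],rate=.2)
bot.servo_line([.5313,.0115,.154],rate=.1); s=st("hover"); 
tip=np.array(s["ee_pos"])-[0,0,.076]
for n in("top","side"): print(n,"tip",proj(n,tip),"neck",proj(n,[.5313,.0115,.072]))
sheet([("top",326,203),("side",302,220)],"pics/s4.png",50,60,8)
```

```text
lift 14.07 [0.5121 0.2563 0.1643] F [-0.2303 -0.3016 -0.4484] T [ 0.0292  0.0049 -0.0071] gap 0.0153 g 25.0
hover 15.71 [0.5308 0.0121 0.1535] F [-0.1275  0.1105 -0.6048] T [ 0.042  -0.0572  0.0432] gap 0.0154 g 25.0
top tip [324.5844 201.9221] neck [324.7711 202.1041]
side tip [301.3681 217.9511] neck [301.6296 219.2914]
```

View pics/s4.png

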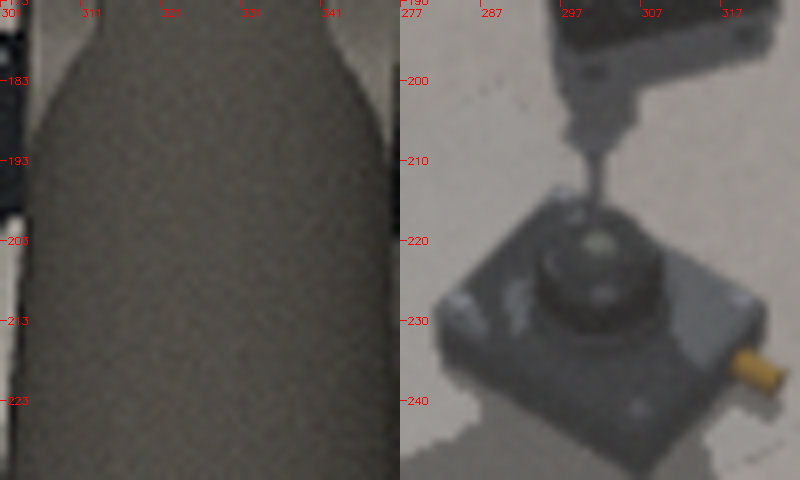

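The side view shows the tip at (301.1,217.7), within 0.3 px of prediction. The button is at about (301.4,219.9), and once the rim's occlusion is allowed for, that puts it at about (0.531, 0.0115), right under the tip. I'll descend with force monitoring.

Run:
```python
from h import *
f0=bot.sense()["force"][2]
bot.servo_line([.531,.0115,.1435],rate=.05); s=st("near")
z=.1435
while s["force"][2]-f0<9 and z>.1345:
    z-=.001; bot.servo_line([.531,.0115,z],rate=.04); s=st(f"{z:.4f}")
bot.wait(.3); st("held")
```

```text
near 16.17 [0.5307 0.0114 0.1431] F [ 0.5445 -0.0992  0.3465] T [-0.0146 -0.0239 -0.006 ] gap 0.0153 g 25.0
0.1425 16.42 [0.531  0.0115 0.1426] F [ 0.0937  0.7696 -0.5902] T [ 0.0393  0.0016 -0.0072] gap 0.0156 g 25.0
0.1415 16.67 [0.5311 0.0115 0.1416] F [-0.1364 -0.4915  1.3454] T [ 0.0251 -0.0941 -0.0338] gap 0.0156 g 25.0
0.1405 16.92 [0.5311 0.0115 0.1405] F [0.2498 1.107  1.0782] T [ 0.0321 -0.1139 -0.0184] gap 0.0157 g 25.0
0.1395 17.17 [0.5311 0.0115 0.1395] F [1.7165 0.2659 2.2539] T [ 0.0215 -0.1246 -0.0311] gap 0.0152 g 25.0
0.1385 17.42 [0.5311 0.0115 0.1385] F [ 0.5198 -0.2959  3.4248] T [ 0.0173 -0.0865  0.0408] gap 0.0156 g 25.0
0.1375 17.67 [0.5314 0.0115 0.1379] F [-1.1793  0.005  10.8377] T [-0.0442  0.2911  0.0142] gap 0.015 g 25.0
held 17.97 [0.5314 0.0115 0.138 ] F [-0.624  -1.2626 10.8226] T [-0.0681  0.2377  0.0031] gap 0.0155 g 25.0
```

The button went its full 3 mm to a hard stop at 10.8 N. Now I'll return the stylus.

Run:
```python
from h import *
bot.servo_line([.531,.0115,.162],rate=.15)
bot.servo_line([.5125,.2565,.162],rate=.25); bot.servo_line([.5125,.2565,.137],rate=.12);bot.wait(.1); st("above")
bot.servo_line([.5125,.2565,.115],rate=.07); s=st("in")
if np.hypot(*s["force"][:2])<6:
    bot.servo_line([.5125,.2565,.0817],rate=.1); st("seated")
    bot.open_gripper(); st("open")
    bot.servo_line([.5125,.2565,.17],rate=.25)
    sheet([("top",253,204),("side",272,166)],"pics/s5.png",44,48,6)
    st("up")
```

```text
above 19.88 [0.5129 0.2561 0.1376] F [-0.0948 -0.6606 -0.2752] T [ 0.0355  0.0396 -0.0326] gap 0.0157 g 25.0
in 20.34 [0.5123 0.2564 0.1145] F [-0.2147  0.2566 -1.0722] T [-0.     -0.0204 -0.0317] gap 0.0156 g 25.0
seated 20.82 [0.5124 0.2564 0.0814] F [-0.6428  0.0645  0.105 ] T [ 0.033  -0.0522 -0.0073] gap 0.0158 g 25.0
open 22.08 [0.5125 0.2565 0.0817] F [-0.373  -0.1396 -0.0092] T [0.0177 0.0014 0.017 ] gap 0.0943 g 0.0
up 22.68 [0.512  0.2563 0.1693] F [-0.6174 -0.0829  0.555 ] T [ 0.0417  0.0084 -0.0542] gap 0.0939 g 0.0
```

Run:
```python
from h import *
c=[.563,-.261]; qx=[0,2**-.5,2**-.5,0]; qy=[0,0,1,0]
bot.reach(c+[.16],qx); st("hover"); print(bot.sense()["joint_pos"])
sheet([("top",253,204),("top",326,205),("top",406,201),("side",272,166),("side",302,220),("side",347,300)],"pics/s6.png")
bot.servo_line(c+[.022],rate=.15); st("down")
bot.clamp(5); st("x-grip")
```

```text
hover 24.57 [ 0.5636 -0.2596  0.1598] F [ 0.0996  1.0365 -0.8384] T [-0.0635  0.0757 -0.0046] gap 0.0941 g 0.0
[-0.2884  0.5246  0.8454  1.8249 -0.4617  1.0019  0.7495]
down 25.73 [ 0.5635 -0.2613  0.0228] F [-0.6774  0.3079  0.0721] T [-0.0407  0.0147 -0.0212] gap 0.0939 g 0.0
x-grip 26.5 [ 0.5631 -0.261   0.022 ] F [-0.3937 -0.0666  0.7506] T [ 0.0483  0.1    -0.0612] gap 0.0482 g 5.0
```

View pics/s6.png

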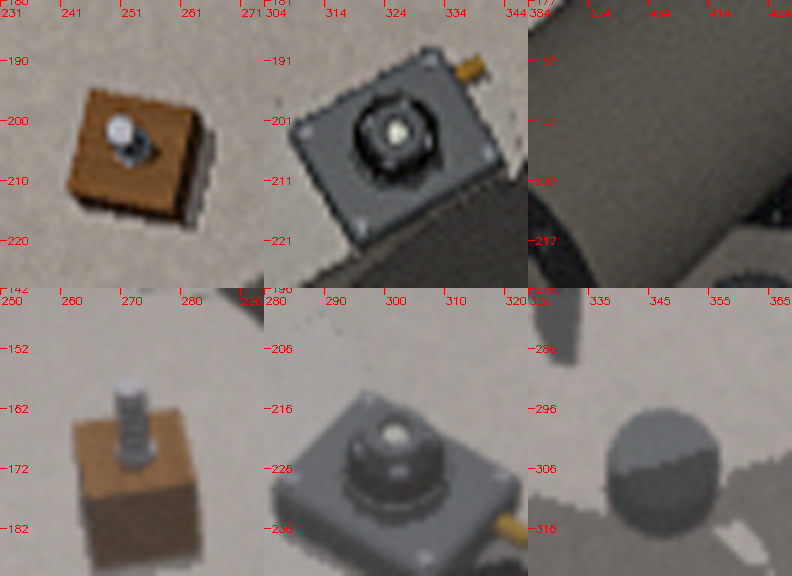

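The stylus stands upright in the stand, back at top (251,202) / side (271,158). The gap of 48.2 mm confirms the right cap. I'll regrip along y to centre it, then carry it to the neck.

Run:
```python
from h import *
c=[.563,-.261]; qy=[0,0,1,0]
bot.open_gripper(); bot.servo_line(c+[.022],qy,rate=.15); st("rot")
bot.clamp(5); bot.wait(.1); st("y-grip"); bot.clamp(60)
bot.servo_line(c+[.13],rate=.2); st("lift")
n=[.5312,.0117]
bot.servo_line(n+[.13],rate=.25); bot.servo_line(n+[.098],rate=.1); bot.wait(.1); s=st("above")
f0=np.array(s["force"]);z=.098
while z>.080 and s["force"][2]-f0[2]<4:
    z-=.002; bot.servo_line(n+[z],rate=.06); s=bot.sense(); print(round(z,3),s["ee_pos"],np.array(s["force"])-f0,s["ft_torque"])
st("end")
```

```text
rot 29.07 [ 0.563  -0.2609  0.022 ] F [ 0.5902  0.679  -0.3794] T [ 0.1121 -0.0089  0.01  ] gap 0.0939 g 0.0
y-grip 29.93 [ 0.563 -0.261  0.022] F [ 0.835  -0.4164 -0.3849] T [ 0.0311 -0.0244  0.0009] gap 0.0486 g 5.0
lift 30.84 [ 0.5625 -0.2606  0.1292] F [-0.6394 -0.0103 -0.5027] T [ 0.0261 -0.0047 -0.0141] gap 0.047 g 60.0
above 32.66 [0.5316 0.0114 0.0985] F [ 0.2298 -0.2062  0.319 ] T [0.0233 0.0375 0.0047] gap 0.0472 g 60.0
0.096 [0.5313 0.0117 0.0962] [ 0.0755 -0.037  -0.4642] [ 0.0087 -0.0056  0.036 ]
0.094 [0.5311 0.0117 0.0939] [-0.5864  0.1388 -0.5231] [ 0.0362 -0.0046 -0.022 ]
0.092 [0.5311 0.0117 0.0919] [-0.0578  0.342  -0.3788] [-0.0086  0.0582 -0.0481]
0.09 [0.5311 0.0117 0.0898] [-0.2468  0.5243 -0.4318] [0.0258 0.0372 0.0324]
0.088 [0.5311 0.0117 0.0879] [-0.396  -0.4169  0.3736] [ 0.0871  0.0022 -0.0153]
0.086 [0.5312 0.0117 0.0859] [-0.8326 -0.2502 -1.4685] [ 0.1117 -0.0149 -0.0083]
0.084 [0.5312 0.0117 0.0839] [-0.2373  0.4253 -1.4719] [ 0.1143  0.0082 -0.0294]
0.082 [0.5315 0.0122 0.0822] [0.99   4.1864 3.2448] [ 1.1607 -0.1782  0.0263]
0.08 [0.5315 0.0121 0.0802] [-1.2229  4.1398  6.2054] [1.2105 0.0721 0.0305]
end 34.91 [0.5315 0.0121 0.0802] F [-0.9931  3.9336  6.5245] T [1.2105 0.0721 0.0305] gap 0.0475 g 60.0
```

The cap is on the nubs. The +4 N in y says the axis lies slightly toward +y, so I'll shift by 1 mm and press on.

Run:
```python
from h import *
n=[.5312,.0126]; z=.080
bot.servo_line(n+[z],rate=.03); s=st("shift"); f0=.3
while z>.066 and s["t"]<60:
    z-=.001; bot.servo_line(n+[z],rate=.04); s=bot.sense(); print(round(z,3),s["ee_pos"],s["force"],round(s["ft_torque"][0],2))
    if z<.072 and s["force"][2]>20 or s["force"][2]>35: break
bot.wait(.3);st("end")
```

```text
shift 35.16 [0.5316 0.0127 0.0804] F [-0.0189  2.5677  6.4791] T [0.7156 0.0248 0.0061] gap 0.0473 g 60.0
0.079 [0.5315 0.0126 0.0792] [0.551  1.7699 4.5153] 0.54
0.078 [0.5312 0.0126 0.078 ] [2.0476 2.5297 0.8249] 0.54
0.077 [0.5311 0.0126 0.0768] [ 1.3639  2.1573 -1.2549] 0.54
0.076 [0.5309 0.0125 0.0756] [ 3.3265  1.293  -7.1488] 0.52
0.075 [0.531  0.0126 0.0747] [  4.115    2.5686 -11.8506] 0.63
0.074 [0.531  0.0126 0.0738] [  3.5745   2.3019 -10.6815] 0.49
0.073 [0.5312 0.0126 0.0729] [  3.5293   1.9628 -10.5913] 0.65
0.072 [0.5312 0.0126 0.0721] [ 2.6949  2.6832 -5.5764] 0.61
0.071 [0.5313 0.0126 0.0713] [-0.4468  2.1582  2.9079] 0.49
0.07 [0.5313 0.0126 0.0702] [-0.9446  2.1405  6.5563] 0.51
0.069 [0.5313 0.0126 0.0694] [-2.4731  2.2725 10.5556] 0.53
0.068 [0.5314 0.0126 0.0688] [-4.1716  1.9649 17.534 ] 0.49
0.067 [0.5315 0.0126 0.0684] [-9.5965  2.5678 34.4211] 0.49
end 38.71 [0.5315 0.0126 0.0685] F [-10.9814   2.0891  33.8807] T [0.4556 2.3891 0.0531] gap 0.0473 g 60.0
```

It clicked (the push dropped sharply at about 6 mm above seat) and is now at the seal's hard stop. I'll ease slightly to about 22 N and take a last look.

Run:
```python
from h import *
bot.servo_line([.5312,.0128,.0676],rate=.02); bot.wait(.3); st("end")
sheet([("side",272,166),("side",302,220)],"pics/s7.png",60,60,6)
```

```text
end 39.26 [0.5314 0.0126 0.0686] F [-6.6063  0.5478 23.5586] T [ 0.2302  1.6183 -0.0098] gap 0.0474 g 60.0
```

View pics/s7.png

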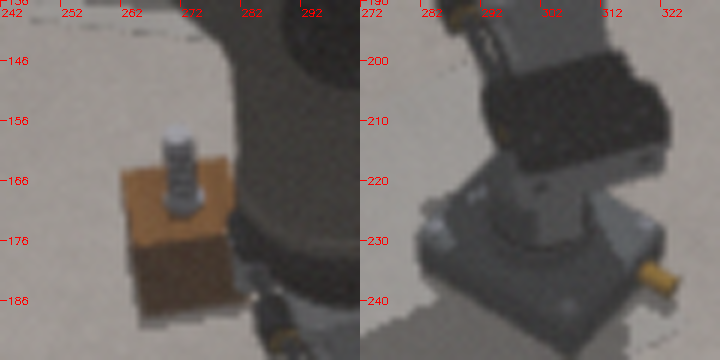

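The cap is down on the collar at about (301,229), held by the gripper at 23 N, and the stylus is upright at (271,166). Handing in.

```bash
python3 -c "
from plant import bot
print(bot.job_done())"
```

```text
the job is handed in; nothing more can be done
None
```

I handed the job in at about 39 s: the button was pressed fully down, the stylus is back upright in its stand and released, and the cap is clicked home with the gripper still pushing it into the seal at about 23 N; no verdict came back.

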